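# Unstack the printer spares into their kit nests

## Task

Take apart the stack of printer spares and lay out the kit: the stepper motor in the blue nest, the copper heat sink in the green nest, the black fan in the yellow nest and the power supply in the long white tray. Each must lie flat on the floor of its own nest, the same way up as it was in the stack; set each one down rather than dropping it, and tip nothing over. Leave the bare circuit board where it lies.

Things in the scene. Friction and masses are not known exactly. Their poses are not given: they have to be found in the camera images.
- motor: Stepper motor, square 42 x 42 mm block 38 mm high, silver with a black middle band, about 0.28 kg, its 5 mm shaft pointing up another 22 mm. At the start it stands on the fan. Origin: centre of its underside; x and y along its sides, z up along the shaft.
- heatsink: Copper-coloured finned heat sink, 45 x 45 mm, 35 mm high, about 0.2 kg, graspable like a solid block. At the start it stands on one end of the power supply, beside the fan. Origin: centre of its underside; x and y along its sides, z up.
- fan: Black square axial fan, 60 x 60 mm, 25 mm high, about 0.09 kg, rigid and flat-topped. At the start it lies on the other end of the power supply, with the motor on it; its centre and that of the heat sink are about 95 mm apart. Which end it is on varies. Origin: centre of its underside; x and y along its sides, z up.
- psu: Power supply, grey metal box with dark vent holes, 180 x 64 mm and 30 mm high, about 0.42 kg, at the bottom of the stack, on the bench. Origin: centre of its underside; x along its 180 mm length, y across its 64 mm width, z up. The sides of the fan, the heat sink and the motor are roughly in line with it.
- nest_motor: Square blue plastic nest (shallow open tray) for the motor, fixed to the bench. Inside 66 x 66 mm, outside 74 x 74 mm; floor 3 mm thick, rim 10 mm high above the bench, walls 4 mm thick. Origin: centre of its underside, on the bench; x and y along its sides, z up.
- nest_sink: Square green plastic nest (shallow open tray) for the heat sink, fixed to the bench. Inside 66 x 66 mm, outside 74 x 74 mm; floor 3 mm thick, rim 10 mm high above the bench, walls 4 mm thick. Origin: centre of its underside, on the bench; x and y along its sides, z up.
- nest_fan: Square yellow plastic nest (shallow open tray) for the fan, fixed to the bench. Inside 84 x 84 mm, outside 92 x 92 mm; floor 3 mm thick, rim 10 mm high above the bench, walls 4 mm thick. Origin: centre of its underside, on the bench; x and y along its sides, z up.
- nest_psu: Long white plastic tray for the power supply, fixed to the bench on the other side from the stack. Inside 204 x 88 mm, outside 212 x 96 mm; floor 3 mm thick, rim 10 mm high, walls 4 mm thick. Origin: centre of its underside, on the bench; x along its length, y across, z up. Either way round will do for the power supply.
- board: Bare purple circuit board with parts on it, 80 x 60 mm, 14 mm high in all, lying loose on the bench among the nests; to be left alone. Origin: centre of its underside; x along its length, z up. A bearing 8 mm high and two hand tools (hex key, screwdriver) less than 30 mm high also lie loose between the nests, and nothing else stands in the working area.

How it is judged:
At the end, for the whole second after the job is handed in: Each part at rest in its own nest (motor blue, heat sink green, fan yellow, supply white): centres within 20 mm sideways, part's underside under 7 mm above the nest's underside (its floor is at 3), leaning under 7 degrees; circuit board within 15 mm of where it lay (horizontal distance between motor and nest_motor below 0.02 m and z of motor in the frame of nest_motor below 0.007 m and angle between each of motor, heatsink, fan, psu's own z axis and vertical below 0.12 rad and linear speed of each of motor, heatsink, fan, psu below 0.02 m/s and angular speed of each of motor, heatsink, fan, psu below 0.2 rad/s and horizontal distance between heatsink and nest_sink below 0.02 m and z of heatsink in the frame of nest_sink below 0.007 m and horizontal distance between fan and nest_fan below 0.02 m and z of fan in the frame of nest_fan below 0.007 m and horizontal distance between psu and nest_psu below 0.02 m and z of psu in the frame of nest_psu below 0.007 m and distance of board from where it was at the start of the episode below 0.015 m); the robot touches nothing.
It fails at once if a part of the stack is tipped over (leaning more than 35 degrees) (angle between any of motor, heatsink, fan, psu's own z axis and vertical above 0.61 rad).
It fails at once if a part is dropped into its place: not held while over it and more than 20 mm above its floor ((horizontal distance between motor and nest_motor below 0.045 m and z of motor in the frame of nest_motor above 0.023 m and contact force between the fingers and motor below 0.02 N) or (horizontal distance between heatsink and nest_sink below 0.045 m and z of heatsink in the frame of nest_sink above 0.023 m and contact force between the fingers and heatsink below 0.02 N) or (horizontal distance between fan and nest_fan below 0.045 m and z of fan in the frame of nest_fan above 0.023 m and contact force between the fingers and fan below 0.02 N) or (horizontal distance between psu and nest_psu below 0.045 m and z of psu in the frame of nest_psu above 0.023 m and contact force between the fingers and psu below 0.02 N)).
It fails at once if the bare circuit board is shifted by more than 15 mm (distance of board from where it was at the start of the episode above 0.015 m).
It also fails if it takes over 128 s, if anything falls off the work surface, if the arm or the gripper's body presses on something with over 40 N, if the wrist force passes 120 N, or if a joint passes its speed limit or range.

## Robot

A 7-joint arm with a two-finger parallel gripper is mounted at the origin on the work surface. World frame = base frame: x ahead of the robot, y to its left, z up, the work surface at z = 0. Lengths are in m, angles in rad, forces in N, time in s.
With the tool pointing down it reaches from about 0.425 to 1.025 m from the base axis. Payload 9.4 kg.
Tool frame: the origin (TCP) lies midway between the tips of the shut fingers; the grasp point (between the pads) lies 19 mm behind it (env.grip_depth is the distance from the TCP to the grasp point, in m); z points along the fingers, y is the line along which they close (so a half turn about z gives the same grasp; the last joint's range is limited). The gripper opens to 93 mm and grips with 3 to 60 N. Pads are 15 mm wide; open, the fingers measure 128 mm over their backs; the gripper's body (75 mm by 188 mm) begins 65 mm behind the grasp point.
Start: joints at [1.074, 0.599, -0.003, 1.599, 0.002, 0.943, -0.08], TCP at [0.295, -0.662, 0.219] pointing down, gripper open.
Joint ranges: [-2.57, 2.57], [-0.35, 1.97], [-1.29, 1.29], [0.11, 2.56], [-1.05, 4.19], [0.11, 1.86], [-2.63, 2.63]. Speed limits (rad/s): [2.22, 2.22, 3.01, 3.01, 3.14, 3.14, 3.14].

## Interface

Orientations are given as a unit quaternion [x, y, z, w].
In Python, from bench import env gives the robot as it stands.
- The arm moves only by the shell command python3 -m crank 'ROWS' [OPENING] [FORCE]. ROWS is JSON, a list of rows, each a list of 6 numbers: the shift along the tool's x, y, z in mm, then the turn, a rotation vector about the tool's x, y, z in units of 5 degrees (1.0 is 5 degrees). A call has 1 to 10 rows; each row is the pose to reach, as a shift and turn from the pose commanded when the call began, along the tool's axes at that moment; what a row does not reach only later rows make up. A row lasts 1/8 s, in which the tool goes at most 62.5 mm and 10.7 degrees, less where a joint would pass 70% of its speed; a pose out of reach is approached as far as the arm can. A call with a gripper value outside its range is refused whole. OPENING is the closure, from -1 (fully open) to 1 (shut), set as the call begins (- or left out, the last holds). The fingers move at their own pace and stop on an object; FORCE is the grip in N (left out, the last holds). Time passes only in rows, so rows that repeat a pose let the fingers close. It gives the time, the measured TCP pose, the force, the opening and the grip force at its end, in the units of the state.
- env.get_obs(): the state, without advancing time (a new reading comes with each control period).
- env.snapshot(name): name is "side" or "top"; returns the picture (480x640x3 uint8, blue, green, red); there is no depth.
- env.camera_model(name): a dict with "fov_y" (degrees; the focal length in pixels is half the picture's height over the tangent of half this angle, whatever the lens; pixels are square), "cx", "cy" (the principal point, pixels), "extrinsics" (4x4, takes a point from world to camera coordinates). Camera axes: x right, y down, z forward; pixel columns grow to the right and rows downward; lengths in m; the calibration is good to about 2 mm. A picture is of the moment at which its call begins. camera_model takes no time and is no camera call.
- env.finish_job(): hands the job in; it is judged then, once.
The state is a dict: "time_s": time; "qpos": joint angles; "dq": joint speeds; "effort": joint torques, N m; "ee_pos": TCP position; "tcp_rot": TCP orientation; "wrist_force": force on the tool from outside, world axes, zero at the start; "wrist_torque": the same for the moment, N m; "gripper_width": finger opening in m; "finger_force": force on a finger pad.
Only numpy, scipy, OpenCV 4.12 (cv2) and the standard library are available. Lean on these libraries where they do the work, as an engineer would, in place of code of your own. Each camera call takes 0.05 s, during which the arm holds its last target. There are 200 camera calls.

## Working session

There is one attempt and no reset: what is moved stays moved. The work goes in short steps, Python scripts to look and compute and a shell command to move; the robot and the scene stay as the last step left them, time stands still between calls to the robot, and variables do not carry over. Pictures are saved under pics/ and viewed, at most 14 in all, crops included, and the job is handed in when it is done.

```bash
ls; mkdir -p pics
python3 - <<'E'
from bench import env
import cv2,numpy as np
for n in("top","side"):
    cv2.imwrite(f"pics/{n}0.png",env.snapshot(n)); m=env.camera_model(n); print(n,m)
o=env.get_obs();print(o)
E
```

```text
pics
top {'fov_y': 43.554015447084815, 'cx': 318.5181743341666, 'cy': 235.8739241901921, 'extrinsics': array([[-1.81681390e-02, -9.99825125e-01,  4.43149786e-03,
        -5.65422764e-04],
       [-9.87227442e-01,  1.72372303e-02, -1.58381992e-01,
         5.73151684e-01],
       [ 1.58277908e-01, -7.25240233e-03, -9.87367969e-01,
         1.26647657e+00],
       [ 0.00000000e+00,  0.00000000e+00,  0.00000000e+00,
         1.00000000e+00]])}
side {'fov_y': 44.9837405729983, 'cx': 316.4534641903274, 'cy': 241.6406554519205, 'extrinsics': array([[-0.73639415, -0.67646286, -0.01103002,  0.40347319],
       [-0.33463632,  0.37835595, -0.8630558 ,  0.26458329],
       [ 0.58799846, -0.63185819, -0.50498815,  0.80599316],
       [ 0.        ,  0.        ,  0.        ,  1.        ]])}
{'time_s': 0.1, 'qpos': array([ 1.07427128,  0.60000256, -0.00255747,  1.60006349,  0.00179328,
        0.94291188, -0.07979346]), 'dq': array([ 1.10750206e-03, -2.98593584e-03, -2.99348092e-04, -1.63466372e-03,
       -1.38505429e-04,  7.82166871e-05,  5.50723673e-04]), 'effort': array([ 4.96086999e-03, -7.66554737e+01,  1.50206521e+00, -2.52934599e+01,
       -5.22550754e-02,  1.36619512e-02,  9.07355752e-05]), 'ee_pos': array([ 0.29532375, -0.66163328,  0.21787201]), 'tcp_rot': array([ 9.78041331e-01,  2.08409875e-01, -2.00311503e-04, -6.61854123e-04]), 'wrist_force': array([-0.54860092, -0.41597795, -0.5123012 ]), 'wrist_torque': array([-0.05606547,  0.03010329,  0.00865472]), 'finger_force': 0.0, 'gripper_width': 0.0932964411144817}
```

View pics/top0.png

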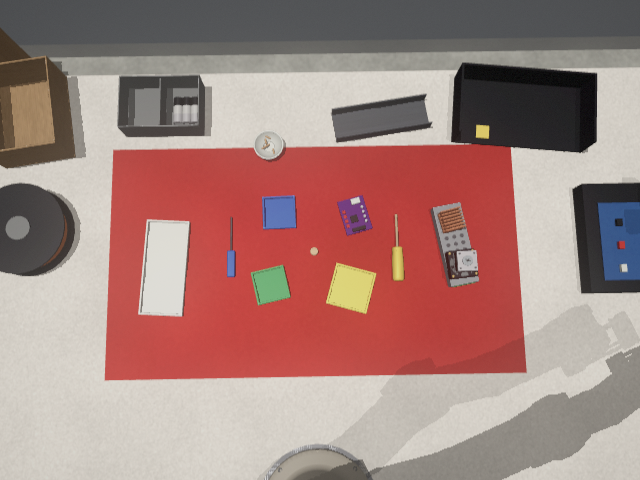

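View pics/side0.png

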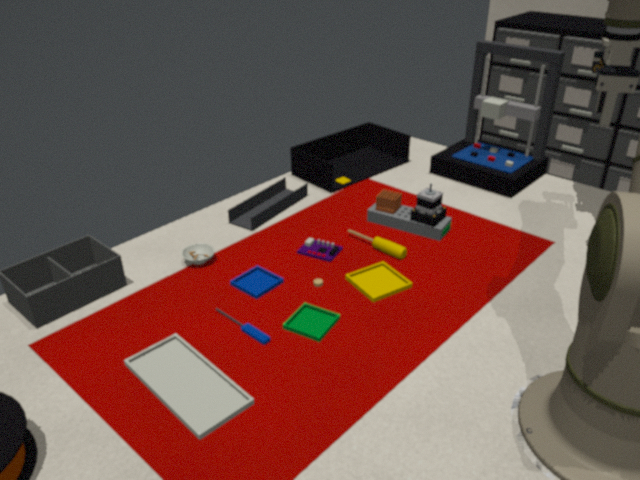

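The top view shows the stack at right, about (457,245), with the heat sink at (452,220) and the fan and motor at (465,262). Blue nest is at (279,212), green (271,285), yellow (351,288), the white tray (164,268) and the board (354,215). Next I'll enlarge it to read corners.

Run:
```python
import cv2
a=cv2.imread("pics/top0.png")
cv2.imwrite("pics/c1.png",cv2.resize(a[195:295,420:495],None,fx=6,fy=6,interpolation=cv2.INTER_CUBIC))
cv2.imwrite("pics/c2.png",cv2.resize(a[185:325,130:390],None,fx=3,fy=3,interpolation=cv2.INTER_CUBIC))
```

```text
(no output)
```

View pics/c1.png

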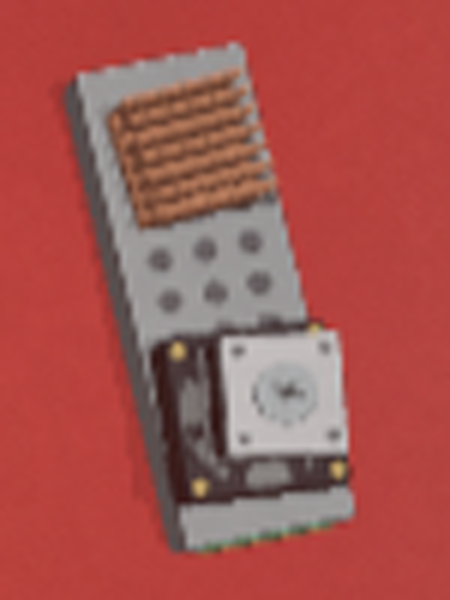

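View pics/c2.png

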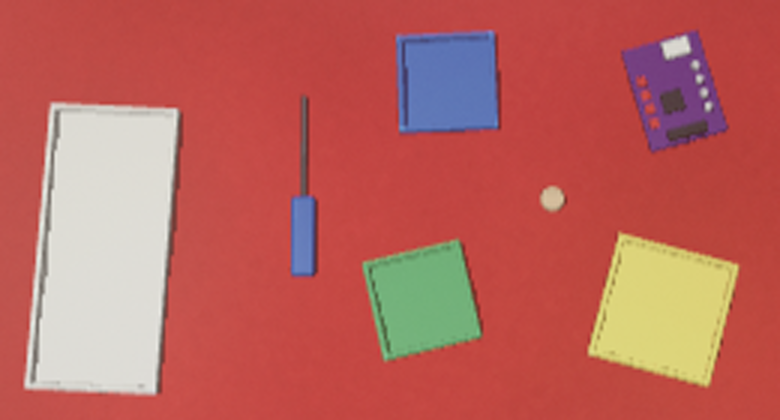

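```bash
cat > h.py <<'E'
import numpy as np
from scipy.optimize import least_squares
from scipy.spatial.transform import Rotation as R
from bench import env
def proj(n,P):
    m=env.camera_model(n);E=m["extrinsics"];f=240/np.tan(np.radians(m["fov_y"]/2))
    c=np.atleast_2d(P)@E[:3,:3].T+E[:3,3]
    return np.c_[f*c[:,0]/c[:,2]+m["cx"],f*c[:,1]/c[:,2]+m["cy"]]
def back(n,uv,z):
    m=env.camera_model(n);E=m["extrinsics"];f=240/np.tan(np.radians(m["fov_y"]/2))
    d=np.array([(uv[0]-m["cx"])/f,(uv[1]-m["cy"])/f,1])@E[:3,:3];o=-E[:3,:3].T@E[:3,3]
    return o+d*(z-o[2])/d[2]
def rect(n,uv,z,lx,ly):
    "corners in any cyclic order: fit a rectangle of known size; long side lx along first edge"
    P=np.array([back(n,p,z)[:2] for p in uv]);c=P.mean(0);e=P[1]-P[0]+P[2]-P[3]
    K=np.array([[-1,-1],[1,-1],[1,1],[-1,1]])*[lx/2,ly/2]
    if np.cross(P[1]-P[0],P[2]-P[1])<0:K=K*[1,-1]
    def m(v):
        s,k=np.sin(v[2]),np.cos(v[2]);return v[:2]+K@np.array([[k,s],[-s,k]])
    r=least_squares(lambda v:(m(v)-P).ravel(),[*c,np.arctan2(e[1],e[0])])
    return r.x,np.abs(r.fun).max(),np.linalg.norm(np.roll(P,-1,0)-P,axis=1)
def go(xy,yaw,z):
    "rows to write: tool z down; yaw = direction of tool y (closing), mod pi; z=TCP height"
    o=env.get_obs();Q=R.from_quat(o["tcp_rot"])
    best=None
    for a in(yaw,yaw+np.pi):
        T=R.from_matrix(np.c_[[np.sin(a),-np.cos(a),0],[np.cos(a),np.sin(a),0],[0,0,-1]])
        if abs(np.linalg.det(T.as_matrix())-1)>1e-6: raise SystemExit("bad")
        rv=(Q.inv()*T).as_rotvec()
        if best is None or np.linalg.norm(rv)<np.linalg.norm(best):best=rv
    d=Q.inv().apply(np.r_[xy,z]-o["ee_pos"])*1e3
    print("t",round(o["time_s"],2),"pos",o["ee_pos"].round(4),"q7",o["qpos"][6].round(2),"d mm",d.round(1),"turn(5deg)",np.degrees(best).round(2)/5)
E
cat > fit.py <<'E'
from h import *
A=lambda l,s,o:(np.array(l)+.5)/s-.5+o
s=lambda l:A(l,6,[420,195]); b=lambda l:A(l,3,[130,185])
D=dict(psu=(s([(78,75),(185,550),(352,518),(242,45)]),.03,.18,.064),
sink=(s([(110,110),(240,70),(275,188),(140,222)]),.065,.045,.045),
fan=(s([(155,350),(318,325),(352,480),(182,500)]),.055,.06,.06),
motor=(s([(222,340),(340,332),(348,452),(230,458)]),.093,.042,.042),
white=(b([(51,103),(25,387),(157,394),(181,109)]),.01,.212,.096),
blue=(b([(396,35),(494,31),(498,129),(400,132)]),.01,.074,.074),
green=(b([(362,263),(459,240),(482,336),(387,361)]),.01,.074,.074),
yellow=(b([(619,233),(738,265),(709,386),(588,354)]),.01,.092,.092),
board=(b([(622,50),(697,30),(728,130),(652,152)]),.002,.06,.08))
if __name__=="__main__":
  for k,v in D.items():
    x,e,L=rect("top",*v);print(k,x[:2].round(4),"yaw",np.degrees(x[2]).round(1),"err",e.round(4),(L*1e3).round(1),"side px",proj("side",[*x[:2],v[1]]).round(0))
E
python3 fit.py
```

```text
psu [ 0.5529 -0.3124] yaw -170.3 err 0.0008 [179.6  62.4 179.3  62.5] side px [[408. 213.]]
sink [ 0.6016 -0.2989] yaw -76.3 err 0.0034 [49.8 44.7 50.6 42.1] side px [[388. 195.]]
fan [ 0.5059 -0.3178] yaw -82.6 err 0.003 [59.8 56.9 61.6 54.7] side px [[428. 209.]]
motor [ 0.5079 -0.3204] yaw -88.5 err 0.0007 [41.5 42.1 41.2 41.4] side px [[429. 192.]]
white [0.5151 0.3333] yaw 176.3 err 0.0009 [211.7  96.8 212.3  97.7] side px [[186. 378.]]
blue [0.6353 0.0779] yaw -88.5 err 0.0009 [74.1 75.3 73.4 74.5] side px [[256. 279.]]
green [0.4714 0.0973] yaw -76.7 err 0.0012 [73.7 73.2 72.  74.8] side px [[311. 319.]]
yellow [ 0.4613 -0.0805] yaw -105.7 err 0.0006 [91.3 91.8 91.7 92.4] side px [[377. 278.]]
board [ 0.6272 -0.0939] yaw -75.1 err 0.0009 [59.3 80.5 59.9 81.6] side px [[319. 250.]]
```

Rectangle sizes, the heights and the side view all agree with the fits. First target is the motor.

```bash
python3 -c "
from h import *
go([.5079,-.3204],np.radians(-88.5),.16)"
```

```text
Traceback (most recent call last):
  File "h.py", line 27, in go
    T=R.from_matrix(np.c_[[np.sin(a),-np.cos(a),0],[np.cos(a),np.sin(a),0],[0,0,-1]])
  File "scipy/spatial/transform/_rotation.pyx", line 1143, in scipy.spatial.transform._rotation.Rotation.from_matrix
ValueError: Non-positive determinant (left-handed or null coordinate frame) in rotation matrix 0: [[-0.99965732  0.02617695  0.        ]
 [-0.02617695 -0.99965732  0.        ]
 [ 0.          0.         -1.        ]].
```

x = y × z = (−sin a, cos a, 0); fixing the sign.

```bash
sed -i 's/\[np.sin(a),-np.cos(a),0\]/[-np.sin(a),np.cos(a),0]/' h.py; python3 -c "
from h import *
go([.5079,-.3204],np.radians(-88.5),.16)"
```

```text
t 0.1 pos [ 0.2953 -0.6616  0.2179] q7 -0.08 d mm [ 333.2 -224.9   58.1] turn(5deg) [-1.600e-02  4.000e-03  4.512e+00]
```

```bash
python3 -m crank '[[48,-32,8,0,0,0.6],[95,-64,16,0,0,1.3],[143,-96,25,0,0,1.9],[190,-128,33,0,0,2.6],[238,-161,41,0,0,3.2],[286,-193,50,0,0,3.9],[333,-225,58,0,0,4.5],[333,-225,58,0,0,4.5],[333,-225,58,0,0,4.5],[333,-225,58,0,0,4.5]]' -1 25; python3 -c "
from h import *
go([.5079,-.3204],np.radians(-88.5),.067)"
```

```text
time_s: 1.35
ee_pos: [0.5069, -0.3225, 0.1607]
tcp_rot: [1.0, 0.012, -0.0, 0.0]
wrist_force: [-0.8, 0.7, -0.4]
gripper_width: 0.093
finger_force: 0.0
t 1.35 pos [ 0.5069 -0.3225  0.1607] q7 -0.99 d mm [ 1.1 -2.1 93.7] turn(5deg) [ 0.006  0.004 -0.014]
```

```bash
python3 -m crank '[[1,-2,40,0,0,0],[1,-2,75,0,0,0],[1,-2,94,0,0,0],[1,-2,94,0,0,0]]' && python3 -m crank '[[0,0,0,0,0,0],[0,0,0,0,0,0],[0,0,0,0,0,0],[0,0,0,0,0,0],[0,0,0,0,0,0],[0,0,0,0,0,0]]' 1 25
```

```text
time_s: 1.85
ee_pos: [0.5072, -0.3199, 0.0655]
tcp_rot: [1.0, 0.012, -0.001, -0.0]
wrist_force: [-0.7, 0.2, 0.4]
gripper_width: 0.093
finger_force: 0.0
time_s: 2.6
ee_pos: [0.509, -0.3191, 0.0667]
tcp_rot: [1.0, 0.014, 0.0, 0.0]
wrist_force: [0.4, -1.0, 1.6]
gripper_width: 0.0421
finger_force: 25.0
```

```bash
python3 -m crank '[[0,0,-20,0,0,0],[0,0,-50,0,0,0],[0,0,-80,0,0,0],[0,0,-80,0,0,0]]'; python3 -c "
from h import *
go([.6353,.0779],np.radians(-88.5),.10)"
```

```text
time_s: 3.1
ee_pos: [0.5096, -0.3193, 0.1482]
tcp_rot: [1.0, 0.014, 0.001, 0.001]
wrist_force: [0.4, 0.3, -3.8]
gripper_width: 0.0417
finger_force: 25.0
t 3.1 pos [ 0.5096 -0.3193  0.1482] q7 -0.99 d mm [ 136.3 -393.7   48. ] turn(5deg) [ 0.018 -0.032  0.01 ]
```

```bash
python3 -m crank '[[15,-43,0,0,0,0],[31,-90,0,0,0,0],[48,-140,0,0,0,0],[66,-190,0,0,0,0],[83,-240,10,0,0,0],[101,-290,20,0,0,0],[118,-340,30,0,0,0],[132,-382,42,0,0,0],[136,-394,48,0,0,0],[136,-394,48,0,0,0]]'; python3 -m crank '[[0,0,0,0,0,0],[0,0,0,0,0,0]]'; python3 -c "
from h import *
go([.6353,.0779],np.radians(-88.5),.0155)"
```

```text
time_s: 4.35
ee_pos: [0.633, 0.0792, 0.0968]
tcp_rot: [1.0, 0.014, -0.001, 0.0]
wrist_force: [0.2, -0.9, -2.3]
gripper_width: 0.042
finger_force: 25.0
time_s: 4.6
ee_pos: [0.634, 0.0768, 0.099]
tcp_rot: [1.0, 0.012, 0.0, 0.0]
wrist_force: [-0.2, -0.0, -2.8]
gripper_width: 0.042
finger_force: 25.0
t 4.6 pos [0.634  0.0768 0.099 ] q7 -1.62 d mm [ 1.3 -1.1 83.5] turn(5deg) [ 0.006 -0.002 -0.016]
```

```bash
python3 -m crank '[[1,-1,25,0,0,0],[1,-1,50,0,0,0],[1,-1,65,0,0,0],[1,-1,75,0,0,0],[1,-1,80,0,0,0],[1,-1,83,0,0,0],[1,-1,84,0,0,0],[1,-1,84,0,0,0]]'
```

```text
time_s: 5.6
ee_pos: [0.6352, 0.0798, 0.0149]
tcp_rot: [1.0, 0.014, 0.0, -0.0]
wrist_force: [-0.5, -1.2, -2.8]
gripper_width: 0.042
finger_force: 25.0
```

```bash
python3 -m crank '[[0,0,1,0,0,0],[0,0,1,0,0,0],[0,0,1,0,0,0]]'; python3 -m crank '[[0,0,1,0,0,0],[0,0,1,0,0,0],[0,0,1,0,0,0],[0,0,0,0,0,0]]' -0.4;  python3 -m crank '[[0,0,-10,0,0,0],[0,0,-40,0,0,0],[0,0,-90,0,0,0],[0,0,-140,0,0,0],[0,0,-140,0,0,0]]'; python3 -c "
from h import *
go([.6016,-.2989],np.radians(-78.5),.15)"
```

```text
time_s: 5.98
ee_pos: [0.6353, 0.0798, 0.0148]
tcp_rot: [1.0, 0.014, 0.0, -0.0]
wrist_force: [-2.3, 0.4, 6.4]
gripper_width: 0.042
finger_force: 25.0
time_s: 6.48
ee_pos: [0.635, 0.0797, 0.0135]
tcp_rot: [1.0, 0.014, -0.0, 0.0]
wrist_force: [0.5, 0.0, -0.3]
gripper_width: 0.0652
finger_force: 0.0
time_s: 7.1
ee_pos: [0.6374, 0.0798, 0.1584]
tcp_rot: [1.0, 0.013, 0.004, -0.001]
wrist_force: [-0.3, -0.5, 0.8]
gripper_width: 0.0651
finger_force: 0.0
t 7.1 pos [0.6374 0.0798 0.1584] q7 -1.63 d mm [-46.  377.7   7.5] turn(5deg) [-0.008 -0.086 -1.992]
```

```bash
python3 -m crank '[[-6,47,0,0,0,-0.3],[-12,94,0,0,0,-0.5],[-18,141,0,0,0,-0.8],[-24,190,0,0,0,-1],[-30,240,0,0,0,-1.3],[-36,290,0,0,0,-1.6],[-42,335,4,0,0,-1.8],[-46,370,7,0,0,-2],[-46,378,7,0,0,-2],[-46,378,7,0,0,-2]]' -1; python3 -c "
from h import *
import cv2
a=env.snapshot('top');b=env.snapshot('side')
c=np.vstack([cv2.resize(a[190:240,250:310],(480,400),interpolation=2),cv2.resize(b[255:300,220:290],(480,309)[:2],interpolation=2)[:200]])
cv2.imwrite('pics/m1.png',c)
go([.6016,-.2989],np.radians(-78.5),.042)"
```

```text
time_s: 8.35
ee_pos: [0.5992, -0.2989, 0.1462]
tcp_rot: [0.995, 0.1, -0.0, -0.0]
wrist_force: [0.4, 0.4, -1.1]
gripper_width: 0.0932
finger_force: 0.0
t 8.45 pos [ 0.5998 -0.2974  0.1465] q7 -0.93 d mm [  1.5   2.  104.5] turn(5deg) [-0.012 -0.002  0.03 ]
```

View pics/m1.png

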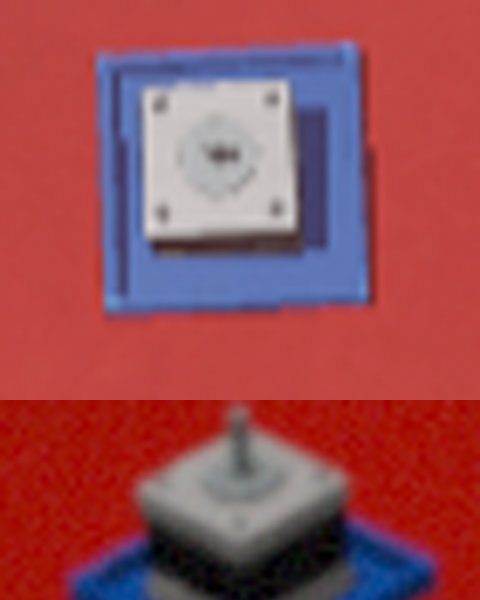

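The motor stands upright inside the blue nest: its top face is centred at (277,210) against the nest at (279,212), a few mm off, part of it parallax. Next is the heat sink.

```bash
python3 -m crank '[[1,2,40,0,0,0],[1,2,80,0,0,0],[1,2,98,0,0,0],[1,2,104,0,0,0],[1,2,104,0,0,0]]' && python3 -m crank '[[0,0,0,0,0,0],[0,0,0,0,0,0],[0,0,0,0,0,0],[0,0,0,0,0,0],[0,0,0,0,0,0],[0,0,0,0,0,0]]' 1 25
```

```text
time_s: 9.07
ee_pos: [0.6012, -0.3009, 0.0432]
tcp_rot: [0.995, 0.101, 0.0, 0.0]
wrist_force: [0.4, 0.3, -0.3]
gripper_width: 0.0929
finger_force: 0.0
time_s: 9.82
ee_pos: [0.6007, -0.3015, 0.0427]
tcp_rot: [0.995, 0.1, 0.0, 0.0]
wrist_force: [-0.1, -1.0, 1.0]
gripper_width: 0.0448
finger_force: 24.9
```

```bash
python3 -m crank '[[0,0,-20,0,0,0],[0,0,-50,0,0,0],[0,0,-80,0,0,0],[0,0,-90,0,0,0]]'; python3 -c "
from h import *
go([.4714,.0973],np.radians(-76.7),.08)"
```

```text
time_s: 10.32
ee_pos: [0.6015, -0.3014, 0.1353]
tcp_rot: [0.995, 0.101, 0.001, 0.001]
wrist_force: [0.5, 0.2, -2.4]
gripper_width: 0.0445
finger_force: 24.9
t 10.32 pos [ 0.6015 -0.3014  0.1353] q7 -0.93 d mm [ -47.8 -416.8   54.5] turn(5deg) [ 0.02 -0.03 -0.35]
```

```bash
python3 -m crank '[[-5,-45,0,0,0,0],[-11,-92,0,0,0,-0.1],[-17,-142,0,0,0,-0.1],[-22,-192,0,0,0,-0.2],[-28,-243,0,0,0,-0.2],[-34,-295,10,0,0,-0.3],[-40,-345,22,0,0,-0.3],[-45,-393,35,0,0,-0.3],[-48,-417,45,0,0,-0.3],[-48,-417,54,0,0,-0.3]]'; python3 -m crank '[[0,0,0,0,0,0],[0,0,0,0,0,0]]'; python3 -c "
from h import *
go([.4714,.0973],np.radians(-76.7),.0155)"
```

```text
time_s: 11.58
ee_pos: [0.4694, 0.0998, 0.0781]
tcp_rot: [0.993, 0.116, -0.0, -0.0]
wrist_force: [0.8, -0.2, -2.6]
gripper_width: 0.045
finger_force: 24.9
time_s: 11.82
ee_pos: [0.4706, 0.0965, 0.0788]
tcp_rot: [0.994, 0.113, 0.0, 0.0]
wrist_force: [1.4, 0.4, -2.5]
gripper_width: 0.0449
finger_force: 24.9
t 11.82 pos [0.4706 0.0965 0.0788] q7 -1.52 d mm [ 1.  -0.6 63.3] turn(5deg) [ 0.004 -0.002 -0.072]
```

```bash
python3 -m crank '[[1,-1,25,0,0,0],[1,-1,42,0,0,0],[1,-1,53,0,0,0],[1,-1,59,0,0,0],[1,-1,62,0,0,0],[1,-1,64,0,0,0],[1,-1,64,0,0,0]]'; python3 -m crank '[[0,0,1,0,0,0],[0,0,1,0,0,0]]'
```

```text
time_s: 12.7
ee_pos: [0.4712, 0.0989, 0.0155]
tcp_rot: [0.994, 0.114, 0.001, -0.0]
wrist_force: [-0.8, -1.4, 5.6]
gripper_width: 0.0448
finger_force: 24.9
time_s: 12.95
ee_pos: [0.4712, 0.099, 0.0153]
tcp_rot: [0.994, 0.114, 0.001, -0.0]
wrist_force: [-2.2, -1.7, 21.7]
gripper_width: 0.0449
finger_force: 25.0
```

Seated (contact force felt). I'll release, rise and look for the fan.

```bash
python3 -m crank '[[0,0,0,0,0,0],[0,0,0,0,0,0],[0,0,0,0,0,0],[0,0,0,0,0,0]]' -0.4;  python3 -m crank '[[0,0,-10,0,0,0],[0,0,-40,0,0,0],[0,0,-80,0,0,0],[0,0,-120,0,0,0],[0,0,-120,0,0,0]]'; python3 -c "
from h import *
import cv2
a=env.snapshot('top')
cv2.imwrite('pics/f1.png',cv2.resize(a[195:295,420:495],None,fx=6,fy=6,interpolation=2))
go([.5059,-.3178],np.radians(-82),.15)"
```

```text
time_s: 13.45
ee_pos: [0.4709, 0.099, 0.0135]
tcp_rot: [0.994, 0.114, -0.0, 0.0]
wrist_force: [-0.4, -0.3, 0.7]
gripper_width: 0.0651
finger_force: 0.0
time_s: 14.08
ee_pos: [0.4722, 0.0993, 0.1366]
tcp_rot: [0.994, 0.114, 0.003, -0.001]
wrist_force: [-0.2, 0.0, -0.1]
gripper_width: 0.0649
finger_force: 0.0
t 14.12 pos [0.4715 0.0993 0.1351] q7 -1.54 d mm [-60.7 414.1 -15.2] turn(5deg) [-0.006 -0.036  1.012]
```

View pics/f1.png

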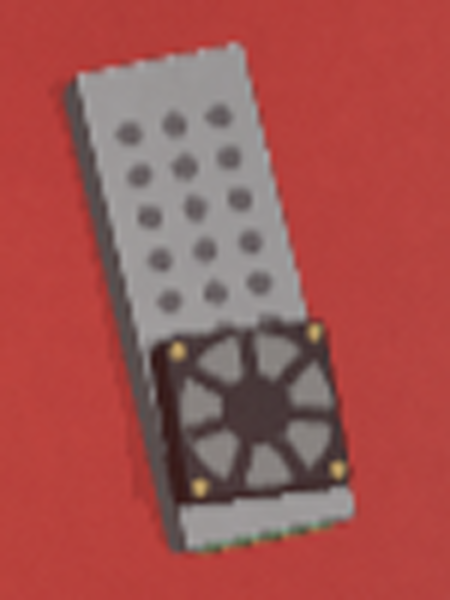

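The fan lies alone on the supply, yellow bosses at (178,350), (315,331), (338,469) and (200,487) in the crop; hub near (258,408). Fitting those.

```bash
python3 -c "
from fit import *
x,e,L=rect('top',s([(178,350),(315,331),(338,469),(200,487)]),.055,.05,.05);print(x,np.degrees(x[2]),e,L)
go(x[:2],x[2],.13)"
```

```text
[ 0.50746513 -0.32001928 -1.45974668] -83.63732368914727 0.00028364922708123963 [0.05015643 0.0502777  0.05014679 0.04982408]
t 14.12 pos [0.4715 0.0993 0.1351] q7 -1.54 d mm [-59.7 416.6   4.8] turn(5deg) [-0.008 -0.036  1.34 ]
```

```bash
python3 -m crank '[[-6,45,-10,0,0,0.1],[-13,92,-15,0,0,0.3],[-20,140,-15,0,0,0.5],[-27,190,-15,0,0,0.6],[-34,240,-15,0,0,0.8],[-41,290,-15,0,0,1],[-49,342,-10,0,0,1.1],[-56,390,0,0,0,1.3],[-60,417,5,0,0,1.3],[-60,417,5,0,0,1.3]]' -1;python3 -m crank '[[0,0,0,0,0,0],[0,0,0,0,0,0]]'; python3 -c "
from h import *
go([.5075,-.3200],np.radians(-83.6),.0405)"
```

```text
time_s: 15.38
ee_pos: [0.5053, -0.3227, 0.1268]
tcp_rot: [0.998, 0.055, -0.001, -0.0]
wrist_force: [-0.6, 0.4, 0.0]
gripper_width: 0.0931
finger_force: 0.0
time_s: 15.62
ee_pos: [0.5068, -0.3192, 0.1285]
tcp_rot: [0.998, 0.058, -0.0, -0.0]
wrist_force: [0.7, -0.6, 0.0]
gripper_width: 0.0931
finger_force: 0.0
t 15.62 pos [ 0.5068 -0.3192  0.1285] q7 -0.88 d mm [ 0.6  1.  88. ] turn(5deg) [-0.01   0.004  0.052]
```

```bash
python3 -m crank '[[1,1,35,0,0,0],[1,1,68,0,0,0],[1,1,83,0,0,0],[1,1,88,0,0,0],[1,1,88,0,0,0]]' && python3 -m crank '[[0,0,0,0,0,0],[0,0,0,0,0,0],[0,0,0,0,0,0],[0,0,0,0,0,0],[0,0,0,0,0,0]]' 1 20; python3 -m crank '[[0,0,-10,0,0,0],[0,0,-40,0,0,0],[0,0,-70,0,0,0],[0,0,-70,0,0,0]]'; python3 -c "
from h import *
go([.4613,-.0805],np.radians(-105.7),.08)"
```

```text
time_s: 16.25
ee_pos: [0.5081, -0.3216, 0.0411]
tcp_rot: [0.998, 0.057, 0.0, 0.0]
wrist_force: [-0.2, 0.1, -0.6]
gripper_width: 0.0929
finger_force: 0.0
time_s: 16.88
ee_pos: [0.5078, -0.3216, 0.0408]
tcp_rot: [0.998, 0.057, 0.0, -0.0]
wrist_force: [-0.3, 0.1, 4.3]
gripper_width: 0.0601
finger_force: 20.0
time_s: 17.38
ee_pos: [0.5088, -0.3224, 0.113]
tcp_rot: [0.998, 0.057, 0.002, 0.001]
wrist_force: [0.3, -0.2, -1.0]
gripper_width: 0.0597
finger_force: 20.0
t 17.38 pos [ 0.5088 -0.3224  0.113 ] q7 -0.88 d mm [ -19.7 -245.8   32.3] turn(5deg) [ 0.02  -0.042  4.45 ]
```

```bash
python3 -m crank '[[-3,-40,0,0,0,0.7],[-7,-85,0,0,0,1.5],[-11,-130,0,0,0,2.3],[-14,-175,0,0,0,3.1],[-17,-215,0,0,0,3.9],[-20,-240,10,0,0,4.4],[-20,-246,25,0,0,4.45],[-20,-246,32,0,0,4.45],[-20,-246,32,0,0,4.45]]'; python3 -c "
from h import *
go([.4613,-.0805],np.radians(-105.7),.014)"
```

```text
time_s: 18.5
ee_pos: [0.4594, -0.08, 0.078]
tcp_rot: [0.991, -0.137, -0.001, 0.0]
wrist_force: [-0.1, 0.2, 0.1]
gripper_width: 0.0599
finger_force: 20.0
t 18.5 pos [ 0.4594 -0.08    0.078 ] q7 -1.45 d mm [ 2.  -0.1 64. ] turn(5deg) [ 0.006  0.014 -0.006]
```

```bash
python3 -m crank '[[2,0,25,0,0,0],[2,0,42,0,0,0],[2,0,53,0,0,0],[2,0,59,0,0,0],[2,0,62,0,0,0],[2,0,64,0,0,0],[2,0,64,0,0,0]]'; python3 -m crank '[[0,0,1,0,0,0],[0,0,1,0,0,0]]'
```

```text
time_s: 19.38
ee_pos: [0.4618, -0.0801, 0.0148]
tcp_rot: [0.991, -0.136, 0.0, 0.0]
wrist_force: [-0.3, -0.8, -0.9]
gripper_width: 0.0598
finger_force: 20.0
time_s: 19.62
ee_pos: [0.4619, -0.0801, 0.0138]
tcp_rot: [0.991, -0.136, 0.0, 0.0]
wrist_force: [0.9, 0.2, 1.6]
gripper_width: 0.0601
finger_force: 20.0
```

```bash
python3 -m crank '[[0,0,1,0,0,0],[0,0,1,0,0,0]]';python3 -m crank '[[0,0,0,0,0,0],[0,0,0,0,0,0],[0,0,0,0,0,0],[0,0,0,0,0,0]]' -0.65;  python3 -m crank '[[0,0,-10,0,0,0],[0,0,-40,0,0,0],[0,0,-80,0,0,0],[0,0,-110,0,0,0],[0,0,-110,0,0,0]]'; python3 -c "
from h import *
import cv2
a=env.snapshot('top')
cv2.imwrite('pics/p1.png',cv2.resize(a[190:300,240:500],None,fx=3,fy=3,interpolation=2))
go([.5529,-.3124],np.radians(-80.3),.10)"
```

```text
time_s: 19.88
ee_pos: [0.4619, -0.0801, 0.0136]
tcp_rot: [0.991, -0.137, 0.001, -0.0]
wrist_force: [-1.6, 0.0, 18.0]
gripper_width: 0.0598
finger_force: 20.0
time_s: 20.38
ee_pos: [0.4617, -0.0801, 0.0125]
tcp_rot: [0.991, -0.137, -0.0, 0.0]
wrist_force: [1.0, 0.5, 0.1]
gripper_width: 0.0768
finger_force: 0.0
time_s: 21.0
ee_pos: [0.4627, -0.08, 0.1249]
tcp_rot: [0.991, -0.136, 0.002, -0.0]
wrist_force: [0.9, 0.5, 0.1]
gripper_width: 0.0769
finger_force: 0.0
t 21.05 pos [ 0.4622 -0.0798  0.1237] q7 -1.47 d mm [150.1 199.4  23.9] turn(5deg) [-2.000e-03 -2.800e-02 -5.074e+00]
```

View pics/p1.png

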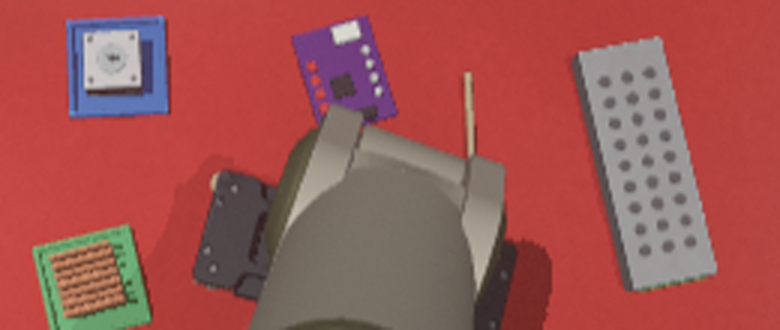

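Motor and sink sit in their nests, the board is in place, and the supply stands bare with top corners near (580,53), (662,38), (716,272) and (632,290), unmoved. Now I'll fetch the supply.

```bash
python3 -m crank '[[18,24,0,0,0,-0.6],[40,53,0,0,0,-1.3],[63,83,0,0,0,-2.1],[86,114,0,0,0,-2.9],[110,145,0,0,0,-3.7],[133,177,10,0,0,-4.5],[148,197,20,0,0,-5.05],[150,199,24,0,0,-5.05],[150,199,24,0,0,-5.05],[150,199,24,0,0,-5.05]]' -1; python3 -c "
from h import *
go([.5529,-.3124],np.radians(-80.3),.0125)"
```

```text
time_s: 22.3
ee_pos: [0.5521, -0.3109, 0.0985]
tcp_rot: [0.996, 0.084, -0.0, -0.0]
wrist_force: [-0.7, 0.4, -0.1]
gripper_width: 0.0931
finger_force: 0.0
t 22.3 pos [ 0.5521 -0.3109  0.0985] q7 -0.86 d mm [ 0.6  1.7 86. ] turn(5deg) [-0.01   0.004 -0.02 ]
```

```bash
python3 -m crank '[[1,2,35,0,0,0],[1,2,66,0,0,0],[1,2,81,0,0,0],[1,2,86,0,0,0],[1,2,86,0,0,0]]' && python3 -m crank '[[0,0,0,0,0,0],[0,0,0,0,0,0],[0,0,0,0,0,0],[0,0,0,0,0,0],[0,0,0,0,0,0]]' 1 50; python3 -m crank '[[0,0,-10,0,0,0],[0,0,-35,0,0,0],[0,0,-70,0,0,0],[0,0,-110,0,0,0],[0,0,-130,0,0,0],[0,0,-130,0,0,0]]'; python3 -c "
from h import *
print(env.get_obs()['wrist_torque'])
go([.5151,.3333],np.radians(176.3-90),.13)"
```

```text
time_s: 22.92
ee_pos: [0.5539, -0.314, 0.0132]
tcp_rot: [0.997, 0.083, 0.0, 0.0]
wrist_force: [-0.1, -0.7, -1.3]
gripper_width: 0.093
finger_force: 0.0
time_s: 23.55
ee_pos: [0.5537, -0.314, 0.0129]
tcp_rot: [0.997, 0.083, 0.0, 0.0]
wrist_force: [-0.7, 1.5, 5.2]
gripper_width: 0.0635
finger_force: 50.0
time_s: 24.3
ee_pos: [0.5542, -0.3144, 0.1442]
tcp_rot: [0.997, 0.083, 0.001, 0.001]
wrist_force: [0.1, -0.8, -3.9]
gripper_width: 0.0636
finger_force: 50.0
[0.0178907  0.01264111 0.04011905]
t 24.3 pos [ 0.5542 -0.3144  0.1442] q7 -0.86 d mm [  68.9 -645.3   13.4] turn(5deg) [ 0.016 -0.028  2.65 ]
```

```bash
python3 -m crank '[[3,-25,0,0,0,0.1],[7,-62,0,0,0,0.3],[11,-105,0,0,0,0.4],[16,-150,0,0,0,0.6],[21,-195,0,0,0,0.8],[26,-240,0,0,0,1],[30,-280,0,0,0,1.2],[34,-310,0,0,0,1.3],[34,-320,0,0,0,1.3]]'; python3 -c "
from h import *
go([.5151,.3333],np.radians(176.3-90),.13)"
```

```text
time_s: 25.42
ee_pos: [0.5332, 0.0092, 0.1415]
tcp_rot: [1.0, 0.028, -0.001, -0.0]
wrist_force: [0.2, -0.0, -2.7]
gripper_width: 0.0634
finger_force: 50.0
t 25.43 pos [0.5332 0.0092 0.1415] q7 -1.45 d mm [ 2.000e-01 -3.246e+02  1.160e+01] turn(5deg) [-0.002  0.022  1.386]
```

```bash
python3 -m crank '[[0,-25,0,0,0,0.1],[0,-62,0,0,0,0.3],[0,-105,0,0,0,0.4],[0,-150,0,0,0,0.6],[0,-195,0,0,0,0.8],[0,-240,0,0,0,1],[0,-280,0,0,0,1.2],[0,-310,5,0,0,1.4],[0,-325,11,0,0,1.4],[0,-325,11,0,0,1.4]]'; python3 -m crank '[[0,0,0,0,0,0],[0,0,0,0,0,0]]'; python3 -c "
from h import *
import cv2
cv2.imwrite('pics/w1.png',env.snapshot('side'))
go([.5151,.3333],np.radians(176.3-90),.0165)"
```

```text
time_s: 26.68
ee_pos: [0.5163, 0.3312, 0.1305]
tcp_rot: [0.999, -0.034, -0.001, 0.001]
wrist_force: [-0.1, -1.3, -2.6]
gripper_width: 0.0638
finger_force: 50.0
time_s: 26.92
ee_pos: [0.5172, 0.3301, 0.1319]
tcp_rot: [0.999, -0.035, 0.0, 0.0]
wrist_force: [-0.8, 0.6, -3.2]
gripper_width: 0.0639
finger_force: 50.0
t 26.98 pos [0.5172 0.3304 0.1319] q7 -2.05 d mm [ -2.3  -2.7 115.4] turn(5deg) [ 0.002 -0.004 -0.068]
```

View pics/w1.png

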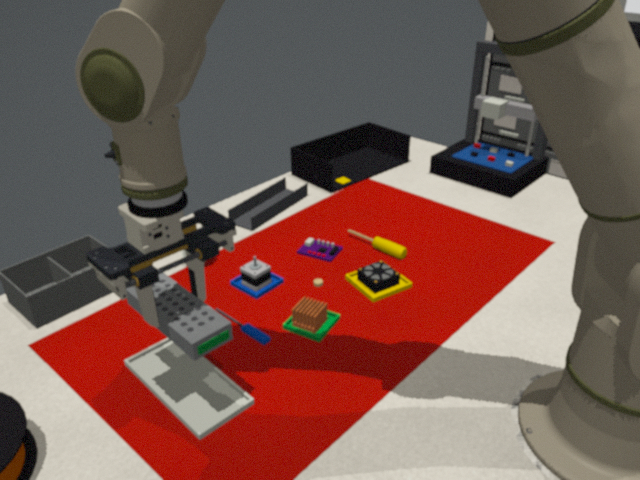

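The supply hangs level above the tray (near (180,312)), and the motor (255,272), fan (380,275) and sink (310,314) all sit in their nests. Lowering.

```bash
python3 -m crank '[[-2,-2,20,0,0,0],[-2,-2,45,0,0,0],[-2,-2,70,0,0,0],[-2,-2,90,0,0,0],[-2,-2,102,0,0,0],[-2,-2,109,0,0,0],[-2,-2,113,0,0,0],[-2,-2,115,0,0,0],[-2,-2,115,0,0,0]]'; python3 -m crank '[[0,0,1,0,0,0],[0,0,1,0,0,0]]'
```

```text
time_s: 28.1
ee_pos: [0.515, 0.334, 0.0169]
tcp_rot: [0.999, -0.034, 0.0, -0.0]
wrist_force: [-0.5, -0.5, -3.6]
gripper_width: 0.0637
finger_force: 50.0
time_s: 28.35
ee_pos: [0.515, 0.334, 0.016]
tcp_rot: [0.999, -0.034, 0.0, -0.0]
wrist_force: [-0.8, -0.5, -0.4]
gripper_width: 0.0637
finger_force: 50.0
```

```bash
python3 -m crank '[[0,0,1,0,0,0],[0,0,1,0,0,0]]';python3 -m crank '[[0,0,0,0,0,0],[0,0,0,0,0,0],[0,0,0,0,0,0],[0,0,0,0,0,0]]' -0.7;  python3 -m crank '[[0,0,-10,0,0,0],[0,0,-40,0,0,0],[0,0,-80,0,0,0],[0,0,-130,0,0,0],[0,20,-180,0,0,0],[0,60,-190,0,0,0],[0,110,-190,0,0,0],[0,160,-190,0,0,0],[0,200,-190,0,0,0],[0,200,-190,0,0,0]]'; python3 -c "
from h import *
import cv2
a=env.snapshot('top');b=env.snapshot('side')
cv2.imwrite('pics/e1.png',cv2.resize(a[185:325,130:390],None,fx=3,fy=3,interpolation=2))
cv2.imwrite('pics/e2.png',cv2.resize(b[230:450,110:430],None,fx=2.4,fy=2.4,interpolation=2))"
```

```text
time_s: 28.6
ee_pos: [0.5151, 0.334, 0.0159]
tcp_rot: [0.999, -0.034, 0.0, -0.0]
wrist_force: [-2.8, -0.8, 12.1]
gripper_width: 0.0635
finger_force: 50.0
time_s: 29.1
ee_pos: [0.5148, 0.3338, 0.0144]
tcp_rot: [0.999, -0.034, -0.0, 0.0]
wrist_force: [-0.8, 1.1, 0.5]
gripper_width: 0.0792
finger_force: 0.0
time_s: 30.35
ee_pos: [0.5008, 0.131, 0.2055]
tcp_rot: [0.999, -0.037, 0.0, 0.0]
wrist_force: [-0.2, 0.2, 0.4]
gripper_width: 0.0791
finger_force: 0.0
```

View pics/e1.png

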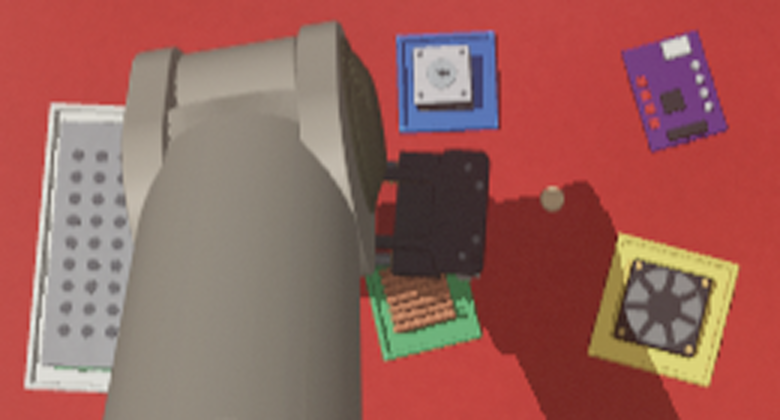

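View pics/e2.png

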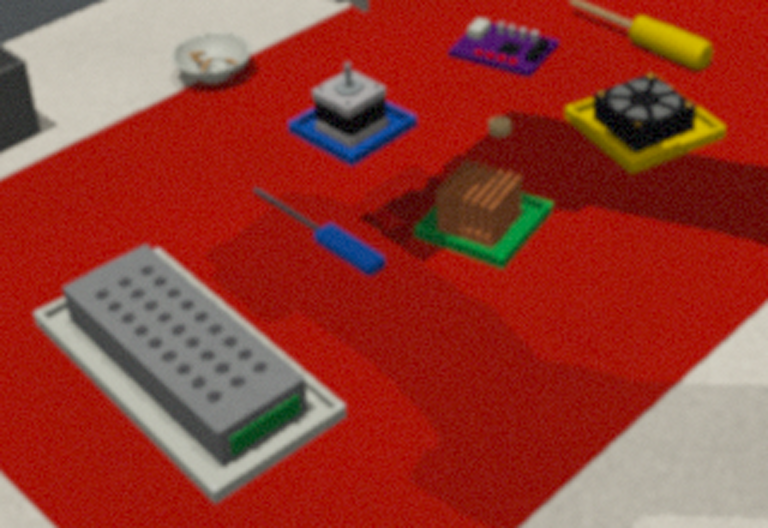

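All four parts lie flat in their nests. The supply fills the white tray, with its left edge at x≈60 inside the tray wall at 51 in the top crop, and the board is where it was. Handing in.

```bash
python3 -c "
from bench import env
print(env.finish_job())"
```

```text
the job is handed in; nothing more can be done
None
```

The job is handed in at about 30 s of the 128 s allowed: in the last pictures the motor, heat sink, fan and power supply each lay flat in their own nests and the circuit board had not moved (the hand-in call returned no verdict).

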